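# Fit a hanger arm in the slotted post and hang the grinding wheel on it

## Robot

A 6-joint arm with a two-finger parallel gripper is mounted at the origin on the work surface. World frame = base frame: x ahead of the robot, y to its left, z up, the work surface at z = 0. Lengths are in m, angles in degrees, forces in N, time in s.
With the tool pointing down it reaches from about 0.25 to 0.725 m from the base axis. Payload 9.7 kg.
Tool frame: the origin (TCP) lies midway between the tips of the shut fingers; the grasp point (between the pads) lies 19 mm behind it (bot.hold_point_z is the distance from the TCP to the grasp point, in m); z points along the fingers, y is the line along which they close (so a half turn about z gives the same grasp; the last joint's range is limited). The gripper opens to 85 mm and grips with 20 to 120 N. Pads are 22 mm wide; open, the fingers measure 114 mm over their backs; the gripper's body (76 mm by 85 mm) begins 54 mm behind the grasp point. The pads swing forward as they close: fully open they stand 13 mm farther back than shut.
Start: joints at [77.12, 4.979, 10.078, 95.1, 0, 90], TCP at [0.123, 0.536, 0.198] pointing down, gripper open.
Joint ranges: [-179.16, 179.16], [-48.56, 103.87], [-65.8, 70.77], [-126.05, 130.52], [-82.76, 87.17], [-180, 180]. Speed limits (degrees/s): [127.2, 127.2, 147.25, 180, 180, 180].

## Interface

Orientations are given as [roll, pitch, yaw] about the fixed x, y, z axes, in that order (R = Rz(yaw) Ry(pitch) Rx(roll)).
In Python, from workcell import bot gives the robot as it stands.
- The arm moves only by the tool play_rows, never from a script. Its argument "steps" is a list that holds one entry, the list of rows, each a list of 4 numbers: the shift along the tool's x, y, z in m, then the turn about the tool's z in rad. In form: [[[tx, ty, tz, yaw], ...]]. A call has exactly 5 rows; each row shifts and turns the commanded pose from where the row before left it, along the tool's axes as they then stand; what a row does not reach is not made up. A row lasts 1/12 s, in which the tool goes at most 41.7 mm and 7.16 degrees, less where a joint would pass 70% of its speed; a pose out of reach is approached as far as the arm can. A call is refused whole if a number of a shift passes 0.0417 or a number of a turn 0.125, either way. A call with a gripper value outside its range is refused whole. "gripper" is the finger opening in m, from 0 to 0.0854, set as the call begins (left out, the last holds). The fingers move at their own pace and stop on an object; "squeeze" is the grip in N (left out, the last holds). Time passes only in rows, so rows that do not move let the fingers close, or fill a call up. It gives the time, the measured TCP pose, the force, the opening and the grip force at its end, in the units of the state.
- bot.get_obs(): the state, without advancing time (a new reading comes with each control period).
- bot.camera(name): name is "side" or "top" or "wrist"; returns a dict with "img" (384x512x3 uint8, blue, green, red), "vfov" (degrees; the focal length in pixels is half the picture's height over the tangent of half this angle, whatever the lens; pixels are square), "cx", "cy" (the principal point, pixels), "xyz" and "attitude" of the camera in the world. Camera axes: x right, y down, z forward; pixel columns grow to the right and rows downward; lengths in m; the calibration is good to about 2 mm. A picture is of the moment at which its call begins. There is no depth.
- bot.job_done(): hands the job in; it is judged then, once.
The state is a dict: "time": time; "q": joint angles; "qd": joint speeds; "joint_efforts": joint torques, N m; "ee_pos": TCP position; "tcp_rot": TCP orientation; "wrist_force": force on the tool from outside, world axes, zero at the start; "torque": the same for the moment, N m; "opening": finger opening in m; "grasp_force": force on a finger pad.
Only numpy, scipy, OpenCV 4.12 (cv2) and the standard library are available. Lean on these libraries where they do the work, as an engineer would, in place of code of your own. Each camera call takes 0.05 s, during which the arm holds its last target. There are 200 camera calls.

## Task

Fit the loose hanger arm to the empty slotted post, its two hook tabs in the top two slots so that it sits level with the arm on the other post, and press it down until it is fully home. Then take the grinding wheel from the wooden cradle and hang it by its bore on the arm you have fitted, so that the whole wheel is between the arm's connector plate and its upturned end; leave the wheel that already hangs, and everything else, where it is.

Things in the scene. Friction and masses are not known exactly. Their poses are not given: they have to be found in the camera images.
- hanger_mid (a point): Centre of the bar of the loose hanger arm (plain steel, 0.35 kg), which stands on the bench on its bar's flat underside. +x along the bar from its upturned end to the connector plate with the hooks, y across, +z up. Bar 140 long (x -70 to 70), 12 wide, 30 high (z -15 to 15). Plate x 70 to 74, 34 wide, z -15 to 77; a gusset in the corner above the bar reaches 28 out from it and 18 up
- hanger_hooks (a point): Same arm, same axes: on the plate's back face (x 74, z 9 from hanger_mid), centreline, underside of the lower hook's neck. Two equal hook tabs, 5 wide, 50 apart in height, stand 12 out behind the plate: each a neck 12 high and a lip that hangs 9 below the neck. The gap from plate to lip is 4.7 at the neck, 6.7 at the lip's lower end; the post's wall of 4 goes in it
- hanger_end (a point): Same arm, same axes: top edge of the bar at its outer end (x -70, z 15 from hanger_mid). A stop as wide as the bar (12) stands 7 above the bar's top over the outer 8 of its length: this is the upturned end that keeps wheels on; 37 high in all there
- post_free_seat (a point): Empty slotted post, fixed: on the centreline of its front face, lower edge of its second slot from the top (165 above the bench). +x from the front into the post, +z up; the front looks to -x. Slots 10 wide, 30 high, 50 apart, lower edges 65, 115, 165, 215 up; wall 4 thick. Fully home, the arm's axes are parallel to these and hanger_hooks lies on this point (2.5 play sideways)
- post_free_foot (a point): Same empty post, same axes: on the bench below its front face. Aluminium C channel 50 wide, 30 deep, 262 high, on a foot plate 100 wide and 8 thick that reaches 25 in front of the face. The hooks enter the slots with the arm held 9 to 18 above its final height; pressed down, the necks rest on the slots' lower edges and the arm then stays up by itself, drooping 1 to 2 degrees
- post_full_seat (a point): The same point, with the same axes, on the other, identical post (fixed). An arm like the loose one is fitted in its top two slots, stands 148 out of its face and carries a wheel. Either post may be the left one. Leave it
- wheel_center (a point): Centre of the grinding wheel to be hung: grey band on a black hub, 150 diameter, 40 wide, plain bore of 51 right through; about 0.6 kg. x is its axis. It stands on its rim in the cradle; its flat sides can be gripped across the 40 at the top of the rim. Hung on the arm, its centre is 10 below hanger_mid; it passes the upturned end with its centre -2 to 9 above hanger_mid's level
- cradle: Fixed wooden V cradle, 70 x 136, up to 31 high, in which the wheel stands with its centre 88 above the bench. Origin at the middle of its underside; the wheel's axis lies along its x
- wheel_hung_center (a point): Identical wheel already hanging on the other post's arm: its centre, x along its axis. Leave it there
- small_wheel: Small grinding wheel, 100 diameter, 20 thick, lying flat on the bench; origin at the centre of its underside. Leave it
- dressing_stick: Pale dressing stick 150 x 25 x 25 lying on the bench, origin at the centre of its underside, long axis x. Leave it
- spanner: Steel spanner 170 long, 8 thick, lying flat on the bench between the posts, origin under its middle, long axis x. Leave it
- paste_jar: Grey jar, 66 diameter, 75 high, standing on the bench behind the gap between the posts; origin under its centre. Leave it
Things that resemble listed ones, but are neither listed nor needed, are in the scene too. What is meant by the part that bears hanger_mid is not purple, and is the smaller of those in its own colour.

How it is judged (in metres and radians):
On the way:
1. the hanger arm is hooked fully home in the top two slots of the empty post (x of hanger_mid in the frame of post_free_seat between -0.078 and -0.07 m and y of hanger_mid in the frame of post_free_seat between -0.006 and 0.006 m and z of hanger_mid in the frame of post_free_seat between -0.0145 and -0.0055 m and angle between the x axis of hanger_mid and the x axis of post_free_seat, either way round below 0.08 rad), for 0.3 s.
At the end, for the whole second after the job is handed in: The arm is hooked home in the empty post's top two slots (centre within 4 mm in depth, 6 mm sideways, 3.5 mm up, 5.5 mm down; square within 4.5 degrees); the wheel hangs by its bore on it, wholly between plate and upturned end, axis within 11 degrees of the bar; both at rest (all of step 1 and x of wheel_center in the frame of hanger_mid between -0.042 and 0.051 m and y of wheel_center in the frame of hanger_mid between -0.01 and 0.01 m and z of wheel_center in the frame of hanger_mid between -0.016 and -0.006 m and angle between the x axis of wheel_center and the x axis of hanger_mid, either way round below 0.2 rad and linear speed of each of wheel, hanger below 0.03 m/s); the robot touches nothing.
It fails at once if the wheel that already hangs is moved by more than 25 mm (distance of wheel_hung_center from where it was at the start of the episode above 0.025 m).
It fails at once if a bystander (small wheel, dressing stick, spanner, jar) is moved by more than 30 mm (distance of any of small_wheel, dressing_stick, spanner, paste_jar from where it was at the start of the episode above 0.03 m).
It also fails if it takes over 72 s, if anything falls off the work surface, if the arm or the gripper's body presses on something with over 40 N, if the wrist force passes 120 N, or if a joint passes its speed limit or range.

## Working session

There is one attempt and no reset: what is moved stays moved. The work goes in short steps, Python scripts to look and compute and a tool call to move; the robot and the scene stay as the last step left them, time stands still between calls to the robot, and variables do not carry over. Pictures are saved under pics/ and viewed, at most 10 in all, crops included, and the job is handed in when it is done.

Besides the shell and the picture viewer there is one more tool, called after ">>>" in YAML: its name, and indented under it one key for each argument. play_rows: Moves the arm, as the interface text tells. Its arguments: {"type":"object","properties":{"steps":{"type":"array","items":{"type":"array","items":{"type":"array","items":{"type":"number"}}}},"gripper":{"type":"number"},"squeeze":{"type":"number"}},"required":["steps"]}

```bash
ls; mkdir -p pics; python3 - <<'E'
from workcell import bot
import cv2,json
print(bot.get_obs())
for n in ("side","top","wrist"):
    c=bot.camera(n); cv2.imwrite(f"pics/{n}0.png",c["img"]); print(n,{k:c[k] for k in c if k!="img"})
E
```

```text
pics
{'time': 0.0, 'q': array([7.71192459e+01, 5.01083215e+00, 1.00334493e+01, 9.51008939e+01,
       1.41395571e-03, 8.99999982e+01]), 'qd': array([ 0.05725472, -0.01136713,  0.03816977, -0.14157089,  0.03146224,
       -0.01060652]), 'joint_efforts': array([ 2.11772473e-03, -5.20382309e+01,  4.64808798e+01,  1.59733160e-02,
        1.73679173e-04,  6.67503983e-06]), 'ee_pos': array([0.122535  , 0.53587814, 0.19767669]), 'tcp_rot': array([-1.79921723e+02, -1.41395692e-03,  1.67119246e+02]), 'wrist_force': array([0.30244397, 0.57276166, 0.61512403]), 'torque': array([-0.01764641, -0.01793527, -0.06323825]), 'grasp_force': 0.0, 'opening': 0.08544828410895887}
side {'vfov': 57.83129799508749, 'cx': 259.55246918897114, 'cy': 195.64573083367026, 'xyz': array([0.84763477, 0.71321828, 0.76133523]), 'attitude': array([-125.31519652,    0.68611309,  154.07470518])}
top {'vfov': 45.664969894850955, 'cx': 269.14986120927824, 'cy': 182.4465317435929, 'xyz': array([ 0.26942096, -0.06730242,  1.5712574 ]), 'attitude': array([-171.98470417,   -0.87285772,  -89.99810175])}
wrist {'vfov': 69.90452186811325, 'cx': 256.18470604314075, 'cy': 190.98467819313024, 'xyz': array([0.05105592, 0.55362805, 0.37255267]), 'attitude': array([1.63215402e+02, 6.02492377e-02, 7.70968643e+01])}
```

```bash
python3 - <<'E'
import cv2
for n in("top","side"):
    i=cv2.imread(f"pics/{n}0.png"); cv2.imwrite(f"pics/{n}0b.png",cv2.resize(i,(800,600),interpolation=cv2.INTER_CUBIC))
E
```

```text
(no output)
```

View pics/top0b.png

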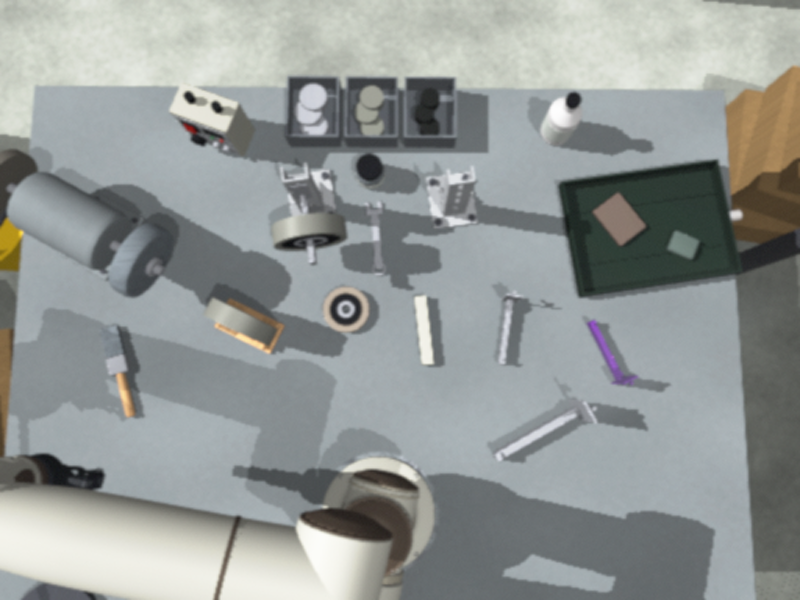

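View pics/side0b.png

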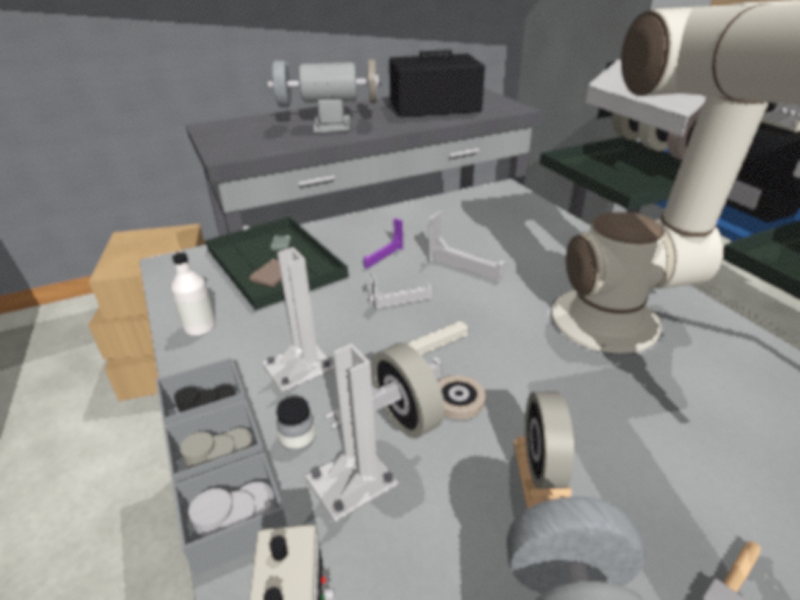

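The top view shows the target arm, the smaller grey one, at about (508,328), with its plate at the far end near (512,297). The empty post is at (453,195), the wheel in its cradle at (245,322), and the decoys at (545,430) and purple (607,352). The side view shows the same layout.

```bash
cat > h.py <<'E'
import numpy as np,cv2
from scipy.spatial.transform import Rotation as Ro
def R(a): return Ro.from_euler('xyz',a,degrees=True).as_matrix()
def ray(c,u,v):
    f=192/np.tan(np.radians(c["vfov"]/2))
    return R(c["attitude"])@np.array([(u-c["cx"])/f,(v-c["cy"])/f,1.])
def onz(c,u,v,z):
    d=ray(c,u,v); return c["xyz"]+d*(z-c["xyz"][2])/d[2]
def proj(c,p):
    f=192/np.tan(np.radians(c["vfov"]/2)); q=R(c["attitude"]).T@(np.array(p)-c["xyz"])
    return np.array([c["cx"]+f*q[0]/q[2],c["cy"]+f*q[1]/q[2]])
def tri(cs,uvs):
    A=0;b=0
    for c,(u,v) in zip(cs,uvs):
        d=ray(c,u,v); d/=np.linalg.norm(d); P=np.eye(3)-np.outer(d,d); A=A+P; b=b+P@c["xyz"]
    return np.linalg.solve(A,b)
E
python3 - <<'E'
from h import *
from workcell import bot
c=bot.camera("top")
k=1/1.5625
for n,u,v,z in [("bar outer",503,363,.03),("bar plate end",511,300,.03),("post top front L",446,184,.262),("top front R",472,187,.262),("foot FL",433,227,.008),("foot FR",477,222,.008),("wheel top a",212,306,.15),("wheel top b",275,330,.15),("small",346,309,.02),("stick1",420,295,.025),("stick2",427,365,.025),("spanner",376,210,.008),("span2",378,272,.008),("hung wheel c",310,225,.2),("jar",369,167,.075)]:
    print(n,onz(c,u*k,v*k,z).round(3))
E
```

```text
bar outer [ 0.317 -0.269  0.03 ]
bar plate end [ 0.454 -0.288  0.03 ]
post top front L [ 0.647 -0.135  0.262]
top front R [ 0.642 -0.185  0.262]
foot FL [ 0.621 -0.119  0.008]
foot FR [ 0.633 -0.218  0.008]
wheel top a [0.426 0.328 0.15 ]
wheel top b [0.379 0.201 0.15 ]
small [0.435 0.072 0.02 ]
stick1 [ 0.465 -0.09   0.025]
stick2 [ 0.313 -0.105  0.025]
spanner [0.66  0.009 0.008]
span2 [0.519 0.003 0.008]
hung wheel c [0.581 0.129 0.2  ]
jar [0.739 0.022 0.075]
```

>>> play_rows:
  steps:
    - [[-0.016,-0.029,-0.004,0],[-0.016,-0.029,-0.004,0],[-0.016,-0.029,-0.004,0],[-0.016,-0.029,-0.004,0],[-0.016,-0.029,-0.004,0]]

```text
time: 0.62
ee_pos: [0.1683, 0.3754, 0.2183]
tcp_rot: [-180.0, 0.0, 167.1]
wrist_force: [0.8, 0.2, 0.8]
opening: 0.0855
grasp_force: 0.0
```

>>> play_rows:
  steps:
    - [[-0.016,-0.029,-0.004,0],[-0.016,-0.029,-0.004,0],[-0.016,-0.029,-0.004,0],[-0.016,-0.029,-0.004,0],[-0.016,-0.029,-0.004,0]]

```text
time: 1.03
ee_pos: [0.2138, 0.2163, 0.2385]
tcp_rot: [180.0, 0.0, 167.2]
wrist_force: [0.6, 0.3, -0.6]
opening: 0.0852
grasp_force: 0.0
```

>>> play_rows:
  steps:
    - [[-0.016,-0.029,0,0],[-0.016,-0.029,0,0],[-0.016,-0.029,0,0],[-0.016,-0.029,0,0],[-0.016,-0.029,0,0]]

```text
time: 1.45
ee_pos: [0.2594, 0.0571, 0.2385]
tcp_rot: [180.0, 0.1, 167.2]
wrist_force: [1.4, 1.0, -0.1]
opening: 0.0856
grasp_force: 0.0
```

>>> play_rows:
  steps:
    - [[-0.016,-0.029,0,0],[-0.016,-0.029,0,0],[-0.016,-0.029,0,0],[-0.016,-0.029,0,0],[-0.016,-0.029,0,0]]

```text
time: 1.87
ee_pos: [0.3051, -0.1025, 0.2385]
tcp_rot: [180.0, 0.0, 167.1]
wrist_force: [1.6, 0.5, 0.7]
opening: 0.0854
grasp_force: 0.0
```

>>> play_rows:
  steps:
    - [[-0.016,-0.029,0,-0.02],[-0.016,-0.029,0,-0.02],[-0.016,-0.029,0,-0.02],[-0.016,-0.029,0,-0.02],[-0.016,-0.029,0,0]]

```text
time: 2.28
ee_pos: [0.3572, -0.2596, 0.2383]
tcp_rot: [-180.0, 0.0, 171.7]
wrist_force: [0.7, 1.9, 0.4]
opening: 0.0855
grasp_force: 0.0
```

Tracking is exact, so I'll take a wrist view.

```bash
python3 - <<'E'
from h import *
from workcell import bot
import pickle
c=bot.camera("wrist"); pickle.dump(c,open("w1.pkl","wb")); print(c["xyz"],c["attitude"])
cv2.imwrite("pics/w1.png",cv2.resize(c["img"],(800,600),interpolation=cv2.INTER_CUBIC))
E
```

```text
[ 0.28455422 -0.24795849  0.41306911] [ 1.63205397e+02 -1.05119427e-02  8.17067617e+01]
```

View pics/w1.png

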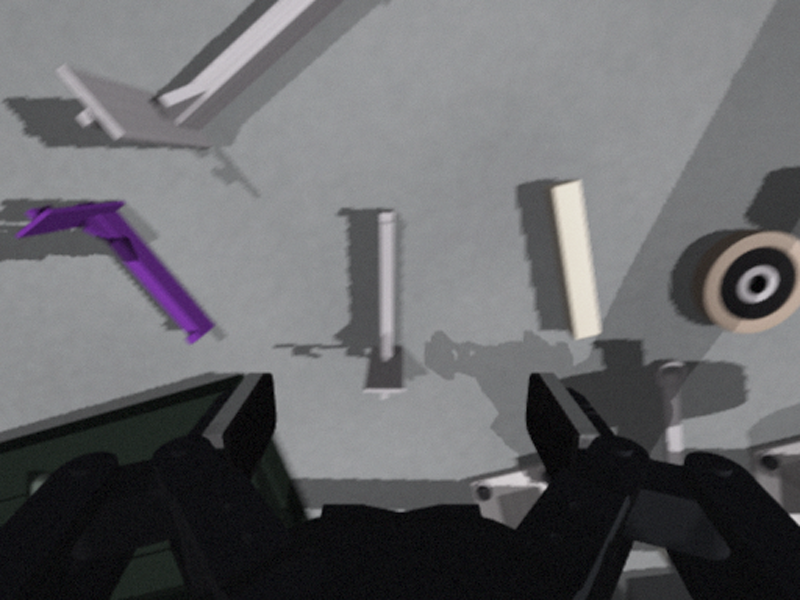

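The wrist view shows the target bar at u≈388 from v=212 to v=355 (in the 800 px picture), with the plate at v≈390.

```bash
python3 - <<'E'
from h import *
import pickle
c=pickle.load(open("w1.pkl","rb")); g=c["img"].mean(2)
for v in (134,137,140,146,155,175,195,215,222,228): print(v,g[v,236:262].round().astype(int))
print("col",g[125:145,248].round().astype(int)); print(g[240:260,246].round().astype(int))
E
```

```text
134 [ 91  91  93  93  89  83  83  84  89  92  88  86  89  94  99 116 130 142
 141 146 146 146 149 148 148 147]
137 [ 82  84  83  78  83  95 118 153 174 187 189 188 188 188 180 160 152 141
 123 129 135 138 145 146 147 145]
140 [ 82  84  84  85  86 101 127 158 177 187 186 185 185 183 167 147 135 129
 115 126 131 128 138 139 143 144]
146 [ 85  79  84  86  83  93 121 142 163 179 185 184 188 189 171 154 145 126
 116 118 115 117 124 137 143 144]
155 [ 82  85  85  84  80  88 119 139 162 178 187 182 185 186 172 157 138 124
 112 114 120 133 139 144 145 142]
175 [ 84  84  86  80  81  88 111 137 159 175 187 184 187 183 171 154 134 122
 111 114 123 129 135 138 142 141]
195 [ 80  81  80  81  81  87 106 134 154 174 188 188 189 185 174 151 134 115
 113 116 120 131 138 141 143 146]
215 [ 80  82  80  82  80  85  92 118 132 144 153 162 170 168 157 146 132 109
 113 115 124 129 139 144 144 145]
222 [100  94  81  73  67  74  83 101 126 143 155 168 161 157 136 109  89  62
  63  64  75  98 116 132 137 142]
228 [ 77  74  69  67  69  71  76  94 113 129 141 145 145 136 117  92  66  66
  70  68  76  89 101 112 120 115]
col [146 148 144 147 146 146 145 143 121  89 106 159 188 194 190 185 173 164
 177 188]
[ 69  72  69  67  72  70  70  76 114 165 183 182 176 179 176 159 149 148
 151 150]
```

```bash
python3 - <<'E'
from h import *
import pickle
c=pickle.load(open("w1.pkl","rb"))
a=onz(c,246.7,146,.03);b=onz(c,247.1,200,.03); o=onz(c,247,135.6,.037); p=onz(c,246.5,248.3,.092)
y=np.degrees(np.arctan2(*(b-a)[1::-1])); print(a,b,o,p,y, np.linalg.norm((p-o)[:2]))
d=(p-o)[:2]; print(np.degrees(np.arctan2(d[1],d[0])))
u=d/np.linalg.norm(d); print("mid",o[:2]+.07*u,p[:2]-.07*u, "foot px", c["xyz"])
# plate-top lateral extent
g=c["img"].mean(2)
for v in (249,250,251): print(g[v,225:270].round().astype(int))
t=bot=None
E
```

```text
[ 0.3325303 -0.2681851  0.03     ] [ 0.41075252 -0.27978963  0.03      ] [ 0.31792367 -0.2652648   0.037     ] [ 0.45582295 -0.28561583  0.092     ] -8.43846969247333 0.13939287978805584
-8.395052546793377
mid [ 0.38717362 -0.27548463] [ 0.38657301 -0.27539599] foot px [ 0.28455422 -0.24795849  0.41306911]
[146 144 148 145 144 149 143 141 148 159 163 168 164 162 162 162 165 167
 166 166 165 165 163 164 165 167 169 170 164 168 166 161 165 164 166 158
 146 142 146 145 147 148 147 148 148]
[148 146 147 144 145 145 146 158 171 174 173 177 174 175 177 177 178 179
 181 181 181 183 184 183 183 179 184 182 180 180 176 171 164 165 157 151
 149 148 149 147 146 148 148 149 148]
[144 144 147 146 144 148 150 156 162 159 159 156 155 162 162 161 162 164
 168 170 176 182 179 180 171 165 165 167 165 162 162 158 154 150 151 148
 146 146 144 145 147 149 147 148 150]
```

>>> play_rows:
  steps:
    - [[-0.0074,-0.0022,0.026,0],[-0.0074,-0.0022,0.026,0],[-0.0074,-0.0022,0.026,0],[-0.0074,-0.0022,0.026,0],[-0.0074,-0.0022,0.026,0]]
  gripper: 0.05
  squeeze: 90

```text
time: 2.75
ee_pos: [0.3924, -0.274, 0.107]
tcp_rot: [180.0, -0.0, 171.7]
wrist_force: [-0.1, 0.1, -0.2]
opening: 0.0503
grasp_force: 0.0
```

>>> play_rows:
  steps:
    - [[0,0,0.026,0],[0,0,0.026,0],[0,0,0.024,0],[0,0,0.018,0],[0,0,0.009,0]]

```text
time: 3.17
ee_pos: [0.391, -0.273, 0.0027]
tcp_rot: [179.9, -0.2, 171.7]
wrist_force: [-0.6, 0.4, -0.0]
opening: 0.05
grasp_force: 0.0
```

>>> play_rows:
  steps:
    - [[0,0,0,0],[0,0,0,0],[0,0,0,0],[0,0,0,0],[0,0,0,0]]
  gripper: 0.0

```text
time: 3.58
ee_pos: [0.3929, -0.2744, 0.0065]
tcp_rot: [-180.0, 0.1, 171.7]
wrist_force: [-0.3, 0.6, 0.3]
opening: 0.0
grasp_force: 0.0
```

>>> play_rows:
  steps:
    - [[0,0,0,0],[0,0,0,0],[0,0,0,0],[0,0,0,0],[0,0,0,0]]

```text
time: 4.0
ee_pos: [0.3922, -0.274, 0.0054]
tcp_rot: [-180.0, -0.0, 171.7]
wrist_force: [-0.6, 0.4, 0.2]
opening: 0.0
grasp_force: 0.0
```

```bash
python3 - <<'E'
from h import *
from workcell import bot
c=bot.camera("wrist"); s=bot.camera("side")
i=np.hstack([cv2.resize(c["img"],(400,300),interpolation=cv2.INTER_AREA),cv2.resize(s["img"][110:254,190:382],(400,300),interpolation=cv2.INTER_CUBIC)])
cv2.imwrite("pics/w2.png",i); print(bot.get_obs())
E
```

```text
{'time': 4.1, 'q': array([-3.49303379e+01, -4.02355208e+00, -2.03849446e+01,  7.36438403e+01,
        1.87504936e-04, -2.66342892e+01]), 'qd': array([-0.07000649, -0.04888903, -0.03949654, -0.07625121,  0.0485473 ,
       -0.02051623]), 'joint_efforts': array([ 2.33746570e-03, -4.15522277e+01,  4.60003316e+01,  2.45816445e-03,
       -1.18471939e-04,  7.55246720e-05]), 'ee_pos': array([ 0.39224963, -0.27394475,  0.00535932]), 'tcp_rot': array([ 1.79997487e+02, -4.59350475e-03,  1.71703951e+02]), 'wrist_force': array([-5.45515399e-01,  1.77157698e-01, -2.96911412e-04]), 'torque': array([-0.02210221, -0.00689957, -0.04085763]), 'grasp_force': 0.0, 'opening': 0.00017890581237885473}
```

View pics/w2.png

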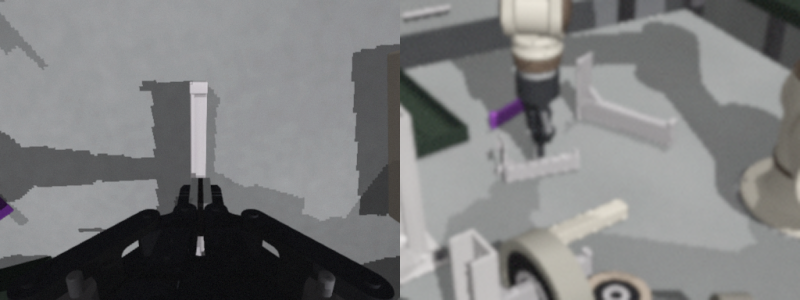

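```bash
python3 - <<'E'
from h import *
from workcell import bot
c=bot.camera("wrist"); s=bot.camera("side"); t=bot.camera("top")
for p in ([.392,-.274,.005],[.392,-.274,.024],[.318,-.265,.037]):
    print(p,proj(c,p),proj(s,p),proj(t,p))
print(onz(c,254.5,112,.037),onz(c,254.5,104,.037))
a=cv2.resize(c["img"][90:282,128:384],(400,300),interpolation=cv2.INTER_CUBIC)
b=cv2.resize(s["img"][140:236,220:348],(400,300),interpolation=cv2.INTER_CUBIC)
cv2.imwrite("pics/w3.png",np.hstack([a,b]))
E
```

```text
[0.392, -0.274, 0.005] [254.47251589 219.50771271] [256.20085655 192.73733178] [322.21825745 210.72966319]
[0.392, -0.274, 0.024] [254.2978473  231.37639513] [256.11261843 188.61031489] [322.94647847 210.29417908]
[0.318, -0.265, 0.037] [250.21481528 105.5995053 ] [274.58937946 182.03198822] [321.14137724 232.02978235]
[ 0.32133747 -0.26333803  0.037     ] [ 0.31755775 -0.26277847  0.037     ]
```

View pics/w3.png

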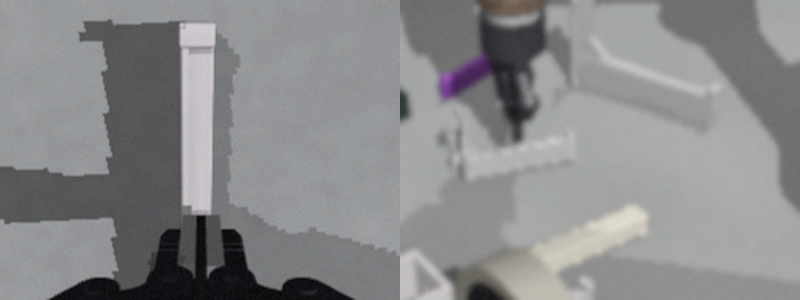

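```bash
python3 - <<'E'
from h import *
from workcell import bot
c=bot.camera("wrist"); g=c["img"].mean(2).round().astype(int)
for v in (200,215,222,225,228,231,235,240,245,250,255,260): print(v,g[v,228:284])
E
```

```text
200 [ 88  89  89  86  89  86  87  86  85  89  88  90  84  86  80  92 144 182
 200 196 194 187 188 191 195 195 196 197 199 201 197 199 197 197 198 181
 118 121 120 121 120 122 121 121 122 119 119 133 151 153 150 151 150 150
 154 151]
215 [ 86  85  83  86  87  86  87  85  84  87  87  87  85  86  82  92 136 180
 198 197 190 190 189 194 195 198 198 200 197 197 198 198 198 198 194 155
 119 120 117 122 122 121 119 121 123 117 128 148 148 148 149 153 148 150
 152 150]
222 [ 83  86  85  86  87  87  80  88  86  87  87  86  89  87  84  89 112 116
 122 122 118 119 142 192 194 196 197 200 199 200 197 198 197 200 189 140
 120 120 120 116 121 121 121 118 123 120 116 121 118 123 125 140 137 135
 137 135]
225 [ 87  85  85  85  85  88  87  90  88  87  85  86  87  87  86  86 112 118
 122 119 118 113 137 167 155 160 160 162 162 161 160 162 161 173 171 136
 124 120 119 122 118 125 123 121 122 122 123 120 123 124 124 126 125 124
 121 124]
228 [ 86  86  88  90  87  87  84  89  87  87  87  92  87  91  84  88  98  79
  77  79  81  80  82  79  82  69  27  28  32  34  32  53  86  86  84  80
  81  79  78  78  
[... 824 characters left out ...]
7 78 76 81 79 79
 73 48 19 13 14 12 14 34 67 79 78 78 78 76 78 77 81 76 50 27 27 29 29 23
 27 29 31 27 30 34 45 84]
250 [75 42 24 27 25 24 21 23 26 25 28 24 27 31 51 77 79 77 79 81 78 78 79 81
 69 39 11 14 11 14  9 24 59 77 81 80 74 80 80 78 78 76 70 42 29 25 26 24
 26 26 27 27 30 32 36 44]
255 [25 14 14 16 18 17 16 22 19 19 18 16 16 35 59 68 62 64 71 78 78 81 82 78
 72 34 13 10 10 10 16 21 59 77 78 80 79 78 79 77 79 81 75 49 15 13 18 13
 11 18 14  9 14 21 15 14]
260 [ 19  17  11  12  13  13  21  13  20  17  19  13  14  22  31  41  54  66
  80  85  86  85  87  85  73  27  19  15  14  21  17  26  66 107 108 106
 106 109  98  77  71  56  41  27  21  16  17  13  18  20   8  13  15  13
  11  10]
```

```bash
python3 - <<'E'
from h import *
from workcell import bot
print([a for a in dir(bot) if a[0]!='_'],bot.hold_point_z)
s=bot.camera("side"); c=bot.camera("wrist"); g=s["img"].mean(2).round().astype(int)
for v in range(176,198): print(v,g[v,246:268])
for z in (.005,.02,.03,.04,.05):
  print(z,proj(s,[.392,-.274,z]),proj(c,[.3925,-.274,z]),proj(c,[.381,-.2725,z]))
E
```

```text
['PlanningError', 'camera', 'get_obs', 'hold_point_z', 'job_done'] 0.0187
176 [114 113 113 113 115 109 102  77  49  36  31  37  37  47  49  60  92 129
 155 163 166 167]
177 [114 113 114 112 113 111 104  87  66  46  37  37  45  49  61  77 112 145
 160 165 166 166]
178 [116 113 113 111 111 111 107  96  81  59  46  42  53  76  96 115 137 155
 164 166 166 167]
179 [123 116 114 111 110 112 107 102  93  78  56  50  69 103 133 147 156 164
 167 166 166 166]
180 [138 126 117 112 112 110 109 109 105  92  71  58  81 121 151 162 162 165
 166 167 167 168]
181 [155 144 127 115 111 109 108 112 114  99  75  66  87 128 155 164 166 166
 166 168 167 168]
182 [163 154 132 117 111 111 108 111 120 105  77  67  86 126 155 165 166 165
 167 166 167 171]
183 [165 157 139 119 111 110 109 113 121 105  79  67  87 126 156 165 166 165
 164 167 171 176]
184 [165 161 149 134 118 111 112 116 126 114  88  77  96 132 160 168 171 171
 169 172 179 189]
185 [164 163 159 146 128 116 113 119 131 127 113 112 130 154 171 176 181 184
 185 187 189 191]
186 [165 165 163 154 139 128 129 134 144 147 146 154 169 179 183 182 185 191
[... 805 characters left out ...]
59 160 162 156 150 147 147 153 157 158 157 157 160
 163 162 163 163]
196 [155 158 159 155 149 146 144 146 144 143 145 153 158 161 161 163 163 164
 164 165 164 164]
197 [144 145 146 143 142 140 142 141 142 143 148 157 161 164 164 164 164 164
 164 164 164 164]
0.005 [256.20085655 192.73733178] [254.58546012 220.15750303] [254.2906645  204.25846104]
0.02 [256.13131729 189.48488625] [254.459736   229.36827136] [254.13776967 212.31641795]
0.03 [256.08444636 187.29266897] [254.3637675 236.3990903] [254.0207551  218.48339124]
0.04 [256.03715994 185.0810186 ] [254.25598219 244.29563036] [253.88901519 225.42642862]
0.05 [255.98945248 182.84967561] [254.13405431 253.22827904] [253.7395837 233.3018586]
```

The fingers closed above the bar. Both views put the fingertips about 35 mm higher than the reported TCP (z≈0.04 against 0.005). I'll open and go 32 mm lower in small steps, watching the force.

>>> play_rows:
  steps:
    - [[0,0,0,0],[0,0,0,0],[0,0,0,0],[0,0,0,0],[0,0,0,0]]
  gripper: 0.05

```text
time: 4.82
ee_pos: [0.3923, -0.274, 0.0054]
tcp_rot: [-180.0, 0.0, 171.7]
wrist_force: [0.4, -0.6, -1.3]
opening: 0.05
grasp_force: 0.0
```

>>> play_rows:
  steps:
    - [[0,0,0.006,0],[0,0,0.006,0],[0,0,0.004,0],[0,0,0.002,0],[0,0,0.002,0]]

```text
time: 5.23
ee_pos: [0.392, -0.2738, -0.0152]
tcp_rot: [180.0, -0.0, 171.7]
wrist_force: [0.1, -0.2, 0.0]
opening: 0.0501
grasp_force: 0.0
```

>>> play_rows:
  steps:
    - [[0,0,0.004,0],[0,0,0.003,0],[0,0,0.003,0],[0,0,0.002,0],[0,0,0,0]]

```text
time: 5.65
ee_pos: [0.392, -0.2738, -0.0271]
tcp_rot: [180.0, -0.0, 171.7]
wrist_force: [-0.2, 0.1, 0.3]
opening: 0.0499
grasp_force: 0.0
```

>>> play_rows:
  steps:
    - [[0,0,0,0],[0,0,0,0],[0,0,0,0],[0,0,0,0],[0,0,0,0]]
  gripper: 0.0

```text
time: 6.07
ee_pos: [0.3925, -0.2742, -0.0261]
tcp_rot: [-180.0, 0.0, 171.7]
wrist_force: [-1.6, -0.1, 5.4]
opening: 0.0102
grasp_force: 88.7
```

Gripped. I'll lift the arm, and view the post zoomed from the initial pictures.

>>> play_rows:
  steps:
    - [[0,0,-0.01,0],[0,0,-0.03,0],[0,0,-0.04,0],[0,0,-0.04,0],[0,0,-0.041,0]]

```text
time: 6.48
ee_pos: [0.3914, -0.2733, 0.1359]
tcp_rot: [180.0, -0.1, 171.7]
wrist_force: [1.7, -1.3, -3.9]
opening: 0.0101
grasp_force: 88.2
```

```bash
python3 - <<'E'
import cv2,numpy as np
t=cv2.imread("pics/top0.png")[100:148,262:314]; s=cv2.imread("pics/side0.png")[150:254,160:224]
print(t.shape,s.shape)
cv2.imwrite("pics/z1.png",np.hstack([cv2.resize(t,(433,400),interpolation=cv2.INTER_CUBIC),cv2.resize(s,(246,400),interpolation=cv2.INTER_CUBIC)]))
E
```

```text
(48, 52, 3) (104, 64, 3)
```

View pics/z1.png

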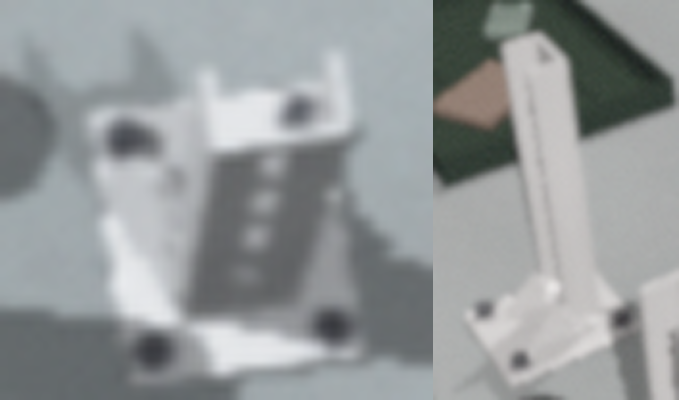

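```bash
python3 - <<'E'
from h import *
from workcell import bot
c=bot.camera("top"); s=8.333
def P(x,y,z): return onz(c,262+x/s-.44,100+y/s-.44,z)
L=P(206,154,.262);Rr=P(353,139,.262); print("top",L,Rr,np.linalg.norm(L-Rr),"yaw",np.degrees(np.arctan2(-(Rr-L)[0],(L-Rr)[1])), (L+Rr)/2)
A=P(133,381,.008);B=P(361,354,.008);print("foot",A,B,np.linalg.norm(A-B),"yaw",np.degrees(np.arctan2(-(B-A)[0],(A-B)[1])),(A+B)/2)
A=P(88,110,.008);print("foot left edge",A)
A=P(188,314,.008);B=P(300,300,.008);print("face foot",A,B,np.linalg.norm(A-B))
g=c["img"].mean(2).round().astype(int)
for v in range(112,138): print(v,g[v,282:308])
E
```

```text
top [ 0.64645275 -0.13795546  0.262     ] [ 0.65218087 -0.19030348  0.262     ] 0.05266048244364177 yaw -6.244671859858368 [ 0.64931681 -0.16412947  0.262     ]
foot [ 0.62112617 -0.12043736  0.008     ] [ 0.63307783 -0.21654954  0.008     ] 0.09685242689929639 yaw -7.088410384465563 [ 0.627102   -0.16849345  0.008     ]
foot left edge [ 0.73862946 -0.10161696  0.008     ]
face foot [ 0.65006238 -0.14370655  0.008     ] [ 0.65629006 -0.19102744  0.008     ] 0.047728929709134206
112 [169 181 191 186 198 217 219 219 221 223 225 224 219 196 151 113 115 140
 166 182 201 203 181 168 168 167]
113 [185 189 189 184 194 216 224 225 225 226 225 223 213 178 129 101 108 139
 167 180 197 202 182 169 167 168]
114 [188 187 185 182 191 213 223 225 225 225 224 222 210 174 131 118 130 156
 179 190 200 200 177 163 167 168]
115 [186 186 183 178 188 209 223 224 225 225 224 222 215 194 170 164 168 183
 197 202 200 187 156 148 163 168]
116 [182 187 184 178 185 205 221 223 223 219 216 215 213 205 195 186 177 173
 167 161 152 140 133 143 162 165]
117 [179 188 181 176 179 193 207 208 199 184 172 170 167 158 1
[... 1568 characters left out ...]

 140 146 142 127 109 104 103 105]
132 [183 169 145 108  91  92  98 103 112 117 113 102  98  95  96 100 112 131
 142 145 143 132 114 105 103 104]
133 [183 169 141 100  86  91  96 101 111 116 113 104  97  95  95 101 119 137
 144 146 143 135 118 105 103 102]
134 [181 162 132  97  86  92  96  99 101 105 103 100  97  97  99 107 126 141
 145 146 145 140 126 108 103 103]
135 [176 150 121  94  84  88  94  98  98 100  98  98  99 100 104 116 131 143
 144 143 144 144 133 111 104 102]
136 [176 146 111  88  83  86  93  99 103 105 105 111 113 115 118 127 136 139
 133 128 129 134 129 110 105 103]
137 [180 151 116  96  92  94  97 109 118 120 123 130 134 137 137 140 138 127
 100  87  91 107 116 109 103 103]
```

```bash
python3 - <<'E'
from h import *
from workcell import bot
c=bot.camera("top")
yw=np.radians(7.2); n=np.array([np.cos(yw),np.sin(yw),0]); t=np.array([-n[1],n[0],0]); p0=np.array([.651,-.165,0])
for u,v in [(294.2,119.3),(293.2,124),(292.1,128),(291.0,132.6)]:
    d=ray(c,u,v); k=n@(p0-c["xyz"])/(n@d); p=c["xyz"]+k*d; print(p.round(4),"lat",t@(p-p0))
for nm in("wrist","side"): pass
o=bot.get_obs(); print(o["ee_pos"],o["wrist_force"],o["torque"])
print("seat guess", p0, "mid target", p0-.074*n, "dir",n)
c2=bot.camera("top"); cv2.imwrite("pics/top1.png",c2["img"])
E
```

```text
[ 0.6508 -0.1634  0.2336] lat 0.001583064221804371
[ 0.6509 -0.164   0.18  ] lat 0.0009836745972119142
[ 0.6508 -0.1637  0.1314] lat 0.001277427862003547
[ 0.6509 -0.1639  0.071 ] lat 0.0010605812602918836
[ 0.39437765 -0.27540709  0.14140759] [ 0.10437975  0.07931196 -3.65271943] [-0.02849436  0.00303327  0.0144725 ]
seat guess [ 0.651 -0.165  0.   ] mid target [ 0.57758351 -0.17427466  0.        ] dir [0.9921147  0.12533323 0.        ]
```

>>> play_rows:
  steps:
    - [[0,0,0,-0.09],[0,0,0,-0.09],[0,0,0,-0.09],[0,0,0,0],[0,0,0,0]]

```text
time: 7.05
ee_pos: [0.3916, -0.2735, 0.1328]
tcp_rot: [179.9, -0.1, -173.0]
wrist_force: [0.2, -0.0, -4.3]
opening: 0.0102
grasp_force: 88.3
```

>>> play_rows:
  steps:
    - [[-0.008,0.005,0.002,0],[-0.018,0.01,0.002,0],[-0.02,0.01,0.002,0],[-0.02,0.01,0,0],[-0.02,0.01,0,0]]

```text
time: 7.47
ee_pos: [0.4728, -0.2174, 0.1276]
tcp_rot: [180.0, -0.0, -173.0]
wrist_force: [0.6, -0.5, -3.7]
opening: 0.0105
grasp_force: 88.3
```

>>> play_rows:
  steps:
    - [[-0.02,0.01,0,0],[-0.018,0.01,0,0],[-0.012,0.008,0,0],[-0.006,0.004,0,0],[0,0,0,0]]

```text
time: 7.88
ee_pos: [0.5241, -0.1787, 0.1277]
tcp_rot: [180.0, -0.0, -172.8]
wrist_force: [-0.6, 0.7, -4.5]
opening: 0.0099
grasp_force: 88.3
```

>>> play_rows:
  steps:
    - [[0,0,0,0],[0,0,0,0],[0,0,0,0],[0,0,0,0],[0,0,0,0]]

```text
time: 8.3
ee_pos: [0.5232, -0.1803, 0.1286]
tcp_rot: [-180.0, 0.0, -172.9]
wrist_force: [-0.4, -0.8, -3.8]
opening: 0.0104
grasp_force: 88.4
```

```bash
python3 - <<'E'
from h import *
from workcell import bot
import pickle
o=bot.get_obs(); print(o["ee_pos"],o["tcp_rot"],o["wrist_force"])
C={n:bot.camera(n) for n in("top","side","wrist")}; pickle.dump(C,open("c2.pkl","wb"))
t=C["top"]["img"][96:166,252:344]; s=C["side"]["img"][140:260,160:270]
cv2.imwrite("pics/z2.png",np.hstack([cv2.resize(t,None,fx=4.6,fy=4.6,interpolation=cv2.INTER_CUBIC)[:322],cv2.resize(s,(295,322),interpolation=cv2.INTER_CUBIC)]))
E
```

```text
[ 0.52318887 -0.18033867  0.12859994] [-1.79988122e+02  1.47265672e-02 -1.72879594e+02] [-0.42520868 -0.80257051 -3.80177479]
```

View pics/z2.png

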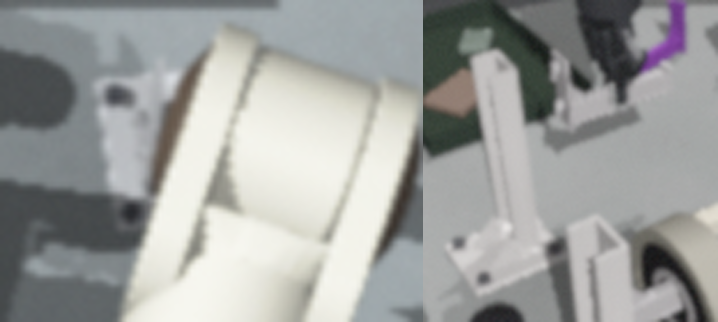

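```bash
python3 - <<'E'
from h import *
import pickle
C=pickle.load(open("c2.pkl","rb")); c=C["wrist"]; g=c["img"].mean(2).round().astype(int)
for v in (110,120,140,150,170,190): print(v,g[v,232:282])
print(g[80:150,256])
n=np.array([np.cos(np.radians(7.1)),np.sin(np.radians(7.1)),0]); ee=np.array([.5232,-.1801,.1286])
mid=ee-.0052*n+[0,0,.0415]
print("mid",mid)
for x in (-.07,-.04,0.): print(x,proj(c,mid+n*x+[0,0,.022 if x<-.06 else .015]))
# hooks in side view predicted
s=C["side"]
h=mid+.074*n+[0,0,.009]; print("hook",proj(s,h),"platetop",proj(s,mid+.072*n+[0,0,.077]),"plate bottom",proj(s,mid+.07*n-[0,0,.015]),"stop",proj(s,mid-.07*n+[0,0,.022]))
p=np.array([.651,-.1638,0]);t=np.array([-n[1],n[0],0])
for z in(.262,):
  print("post top corners",[proj(s,p+t*a+[0,0,z]).round(1) for a in(.025,-.025)], proj(s,p+t*.025+n*.03+[0,0,z]))
print("foot",[proj(s,p-.025*n+t*a+[0,0,.008]).round(1) for a in(.05,-.05)])
cv2.imwrite("pics/z3.png",cv2.resize(s["img"][140:240,160:260],(600,600),interpolation=cv2.INTER_CUBIC))
E
```

```text
110 [160 164 162 162 164 162 162 163 163 148 128 183 211 210 212 211 210 211
 214 210 211 214 209 212 212 213 212 214 211 212 212 213 214 214 212 213
 211 215 219 203 160 163 159 162 164 162 163 164 168 165]
120 [162 165 162 165 165 164 163 165 162 145 120 176 211 208 206 209 206 207
 208 211 209 210 209 208 210 210 212 206 208 211 210 209 211 209 211 210
 211 214 217 203 169 170 166 169 169 164 163 163 163 164]
140 [158 159 162 163 163 161 161 161 165 163 147 105 144 183 211 210 211 207
 207 200 204 203 204 208 206 208 205 209 208 208 210 212 208 206 206 209
 211 200 169 160 161 162 167 165 162 161 165 162 163 159]
150 [168 164 162 164 159 161 163 163 163 161 148 115 140 179 207 210 210 209
 207 205 203 204 204 204 207 206 208 206 207 210 206 208 206 206 207 209
 211 200 164 163 165 165 164 165 166 167 164 164 162 160]
170 [160 160 156 162 164 161 163 161 163 162 154 126 127 171 199 210 208 205
 204 203 200 201 201 203 205 207 207 206 204 208 206 206 207 205 206 208
 209 199 154 159 158 161 162 160 161 161 148 130 130 129]
190 [161 158 159 161 157 163 161 163 163 164 161 144 111 156
[... 162 characters left out ...]
65 166 164 164 165 164 165 166 161 163 159 163 165 161 163
 166 168 168 166 140 146 189 209 214 215 213 211 212 211 211 211 210 210
 211 210 209 209 210 203 186 160 160 171 167 170 191 207 206 204 206 206
 205 207 208 210 207 205 206 206 205 207 206 206 205 208 207 205]
mid [ 0.51803987 -0.18074273  0.1701    ]
-0.07 [253.80371714 102.56690318]
-0.04 [254.0811182  174.25190472]
0.0 [254.24190723 254.90241943]
hook [211.37324397 180.12057786] platetop [209.88114753 160.78629943] plate bottom [213.21830799 186.1532582 ] stop [250.69355351 163.36512929]
post top corners [array([193.7, 166. ]), array([186.6, 158.8])] [183.8139403  169.03151941]
foot [array([213.5, 234.8]), array([200.3, 218.6])]
```

View pics/z3.png

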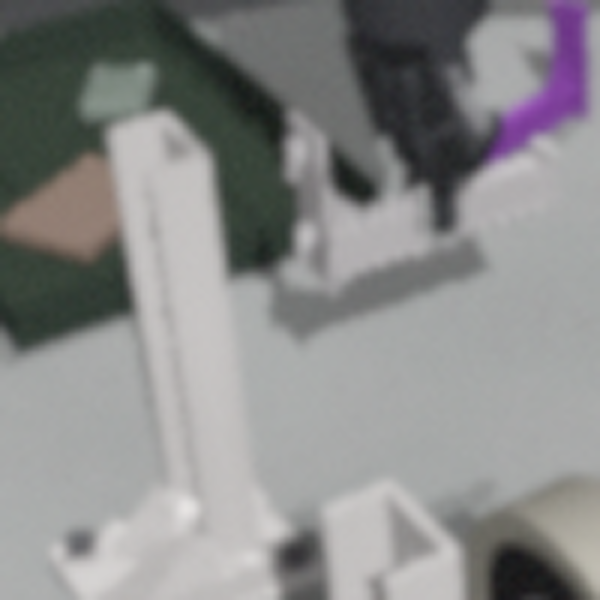

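The side crop shows the held arm level, its hooks at native (209,165) and (210.5,180) as predicted, facing the post. I'll advance, then feel the contact.

>>> play_rows:
  steps:
    - [[-0.01,0,0,0],[-0.012,0,0,0],[-0.01,0,0,0],[-0.008,0,0,0],[-0.002,0,0,0]]

```text
time: 8.87
ee_pos: [0.5665, -0.1743, 0.1279]
tcp_rot: [180.0, -0.0, -172.8]
wrist_force: [0.1, -0.5, -3.4]
opening: 0.0103
grasp_force: 88.3
```

>>> play_rows:
  steps:
    - [[-0.002,0,0,0],[-0.002,0,0,0],[-0.002,0,0,0],[-0.002,0,0,0],[-0.001,0,0,0]]

```text
time: 9.28
ee_pos: [0.5742, -0.1735, 0.1285]
tcp_rot: [-180.0, 0.0, -172.8]
wrist_force: [-0.0, 0.1, -4.1]
opening: 0.0104
grasp_force: 88.3
```

>>> play_rows:
  steps:
    - [[-0.002,0,0,0],[-0.001,0,0,0],[-0.001,0,0,0],[-0.001,0,0,0],[0,0,0,0]]

```text
time: 9.7
ee_pos: [0.5792, -0.1728, 0.1284]
tcp_rot: [-180.0, 0.0, -172.8]
wrist_force: [0.1, -0.9, -3.5]
opening: 0.01
grasp_force: 88.3
```

>>> play_rows:
  steps:
    - [[-0.001,0,0,0],[-0.001,0,0,0],[-0.001,0,0,0],[0,0,0,0],[0,0,0,0]]

```text
time: 10.12
ee_pos: [0.5821, -0.1724, 0.1283]
tcp_rot: [180.0, -0.0, -172.8]
wrist_force: [0.4, -0.9, -3.2]
opening: 0.0097
grasp_force: 88.3
```

>>> play_rows:
  steps:
    - [[-0.001,0,0,0],[-0.001,0,0,0],[0,0,0,0],[0,0,0,0],[0,0,0,0]]

```text
time: 10.53
ee_pos: [0.5829, -0.1725, 0.1283]
tcp_rot: [180.0, -0.1, -172.8]
wrist_force: [-6.7, -1.2, -1.7]
opening: 0.0105
grasp_force: 88.7
```

```bash
python3 - <<'E'
from h import *
from workcell import bot
s=bot.camera("side"); o=bot.get_obs(); print(o["ee_pos"],o["wrist_force"],o["torque"])
cv2.imwrite("pics/z4.png",cv2.resize(s["img"][140:220,165:245],(600,600),interpolation=cv2.INTER_CUBIC))
E
```

```text
[ 0.58289769 -0.17244219  0.12832308] [-6.45793793 -0.32322741 -2.89754672] [-0.19331711  1.16090164  0.03848608]
```

View pics/z4.png

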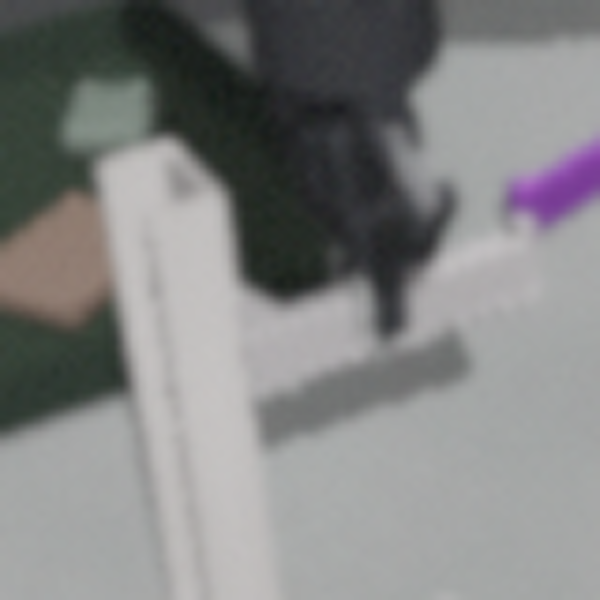

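The plate touches the face at the expected depth, so the hooks are in the slots. I'll ease back 1 mm and press down.

>>> play_rows:
  steps:
    - [[0.001,0,0,0],[0,0,0.003,0],[0,0,0.003,0],[0,0,0.002,0],[0,0,0,0]]

```text
time: 11.0
ee_pos: [0.5828, -0.1723, 0.1195]
tcp_rot: [180.0, -0.0, -172.8]
wrist_force: [-2.1, -0.4, -4.6]
opening: 0.0103
grasp_force: 88.3
```

>>> play_rows:
  steps:
    - [[0,0,0.002,0],[0,0,0.001,0],[0,0,0.001,0],[0,0,0,0],[0,0,0,0]]

```text
time: 11.42
ee_pos: [0.5829, -0.1723, 0.1162]
tcp_rot: [180.0, -0.0, -172.8]
wrist_force: [-3.0, -0.6, -4.1]
opening: 0.0099
grasp_force: 88.4
```

>>> play_rows:
  steps:
    - [[0,0,0.001,0],[0,0,0.001,0],[0,0,0,0],[0,0,0,0],[0,0,0,0]]

```text
time: 11.83
ee_pos: [0.583, -0.1724, 0.1147]
tcp_rot: [-180.0, 0.0, -172.8]
wrist_force: [-6.1, -1.2, -0.5]
opening: 0.0103
grasp_force: 89.0
```

>>> play_rows:
  steps:
    - [[0,0,0.001,0],[0,0,0.001,0],[0,0,0,0],[0,0,0,0],[0,0,0,0]]

```text
time: 12.25
ee_pos: [0.583, -0.1726, 0.1141]
tcp_rot: [-179.9, 0.1, -172.8]
wrist_force: [-9.7, -0.8, 5.8]
opening: 0.01
grasp_force: 90.1
```

>>> play_rows:
  steps:
    - [[0,0,0.001,0],[0,0,0.001,0],[0,0,0.001,0],[0,0,0,0],[0,0,0,0]]

```text
time: 12.67
ee_pos: [0.5831, -0.1729, 0.1133]
tcp_rot: [-179.9, 0.2, -172.8]
wrist_force: [-15.5, -0.7, 20.2]
opening: 0.0103
grasp_force: 92.2
```

>>> play_rows:
  steps:
    - [[0,0,0.001,0],[0,0,0.001,0],[0,0,0.001,0],[0,0,0,0],[0,0,0,0]]

```text
time: 13.08
ee_pos: [0.5832, -0.1732, 0.1124]
tcp_rot: [-179.8, 0.3, -172.8]
wrist_force: [-19.4, 0.1, 32.0]
opening: 0.0103
grasp_force: 94.2
```

>>> play_rows:
  steps:
    - [[0.001,0,-0.002,0],[0,0,-0.002,0],[0,0,0,0],[0,0,0,0],[0,0,0,0]]

```text
time: 13.5
ee_pos: [0.583, -0.1729, 0.113]
tcp_rot: [-179.9, 0.2, -172.8]
wrist_force: [-7.4, -1.4, 12.8]
opening: 0.0105
grasp_force: 91.2
```

>>> play_rows:
  steps:
    - [[0,0,0,0],[0,0,0,0],[0,0,0,0],[0,0,0,0],[0,0,0,0]]
  gripper: 0.05

```text
time: 13.92
ee_pos: [0.5822, -0.1724, 0.1101]
tcp_rot: [180.0, -0.0, -172.8]
wrist_force: [0.8, -1.4, -0.2]
opening: 0.05
grasp_force: 0.0
```

>>> play_rows:
  steps:
    - [[0,0,-0.005,0],[0,0,-0.015,0],[0,0,-0.02,0],[0,0,-0.025,0],[0,0,-0.03,0]]

```text
time: 14.33
ee_pos: [0.5815, -0.1723, 0.2055]
tcp_rot: [180.0, -0.1, -172.8]
wrist_force: [-0.1, -0.8, 0.6]
opening: 0.0505
grasp_force: 0.0
```

>>> play_rows:
  steps:
    - [[0.03,0,-0.02,0],[0.04,0,0,0],[0.04,0,0,0],[0.04,0,0,0],[0.02,0,0,0]]
  gripper: 0.085

```text
time: 14.75
ee_pos: [0.4102, -0.1937, 0.2264]
tcp_rot: [-180.0, 0.0, -172.9]
wrist_force: [-0.6, 0.1, 0.2]
opening: 0.0849
grasp_force: 0.0
```

```bash
python3 - <<'E'
from h import *
from workcell import bot
import pickle
C={n:bot.camera(n) for n in("top","side","wrist")}; pickle.dump(C,open("c3.pkl","wb"))
o=bot.get_obs(); print(o["ee_pos"],o["tcp_rot"],o["wrist_force"])
t=C["top"]["img"]; s=C["side"]["img"]
cv2.imwrite("pics/z5.png",np.hstack([cv2.resize(t[96:176,250:330],(400,400),interpolation=cv2.INTER_CUBIC),cv2.resize(s[140:220,165:245],(400,400),interpolation=cv2.INTER_CUBIC)]))
E
```

```text
[ 0.41270506 -0.19401684  0.22658253] [-1.79929988e+02  1.19025863e-01 -1.72910149e+02] [ 0.93575757  0.44687718 -0.62920772]
```

View pics/z5.png

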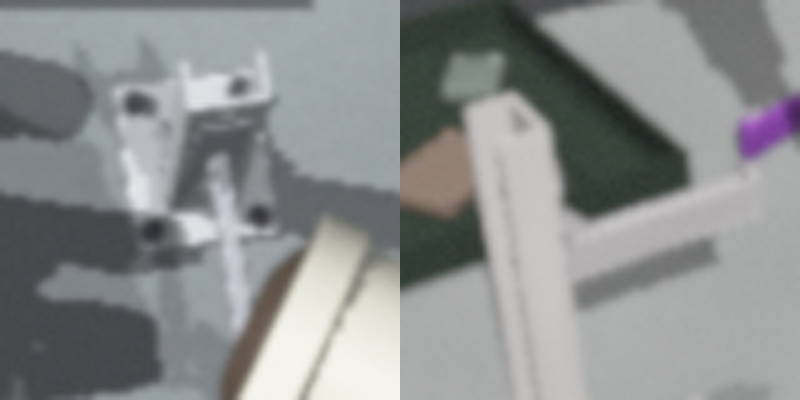

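All ten pictures are used. The last one shows the arm hanging square on the post. I'll go over the wheel and measure numerically from here.

>>> play_rows:
  steps:
    - [[-0.003,0.03,-0.001,0],[-0.003,0.03,-0.001,0],[-0.003,0.03,-0.001,0],[-0.003,0.03,-0.001,0],[-0.003,0.03,-0.001,0]]

```text
time: 15.32
ee_pos: [0.4103, -0.0413, 0.2304]
tcp_rot: [180.0, 0.0, -172.8]
wrist_force: [0.5, 0.2, 0.5]
opening: 0.085
grasp_force: 0.0
```

>>> play_rows:
  steps:
    - [[-0.003,0.03,-0.001,0],[-0.003,0.03,-0.001,0],[-0.003,0.03,-0.001,0],[-0.003,0.03,-0.001,0],[-0.003,0.03,-0.001,0]]

```text
time: 15.73
ee_pos: [0.4062, 0.11, 0.2354]
tcp_rot: [180.0, 0.0, -172.8]
wrist_force: [0.7, 0.0, -1.1]
opening: 0.0852
grasp_force: 0.0
```

>>> play_rows:
  steps:
    - [[-0.003,0.03,-0.001,0],[-0.003,0.03,-0.001,0],[-0.003,0.03,-0.001,0],[-0.003,0.03,-0.001,0],[-0.003,0.03,-0.001,0]]

```text
time: 16.15
ee_pos: [0.402, 0.2611, 0.2402]
tcp_rot: [180.0, -0.0, -172.8]
wrist_force: [1.3, -0.8, 0.2]
opening: 0.0849
grasp_force: 0.0
```

>>> play_rows:
  steps:
    - [[0,0,0,-0.122],[0,0,0,-0.122],[0,0,0,-0.122],[0,0,0,-0.122],[0,0,0,-0.122]]

```text
time: 16.57
ee_pos: [0.4023, 0.2596, 0.24]
tcp_rot: [180.0, -0.0, -137.5]
wrist_force: [1.0, 0.7, -0.4]
opening: 0.0851
grasp_force: 0.0
```

>>> play_rows:
  steps:
    - [[0,0,0,-0.122],[0,0,0,-0.122],[0,0,0,-0.122],[0,0,0,-0.122],[0,0,0,0]]

```text
time: 16.98
ee_pos: [0.4023, 0.2594, 0.24]
tcp_rot: [180.0, -0.0, -109.6]
wrist_force: [0.3, 0.5, 0.2]
opening: 0.0848
grasp_force: 0.0
```

```bash
python3 - <<'E'
from h import *
from workcell import bot
import pickle
C={n:bot.camera(n) for n in("top","side","wrist")}; pickle.dump(C,open("c4.pkl","wb"))
o=bot.get_obs(); print(o["ee_pos"],o["tcp_rot"])
# arm check in side view
s=C["side"]; n=np.array([np.cos(np.radians(7.2)),np.sin(np.radians(7.2)),0]);t=np.array([-n[1],n[0],0]);m=np.array([.5777,-.1733,.1555])
print("stop near top",proj(s,m-.07*n+.006*t+[0,0,.022]),"under",proj(s,m-.07*n+.006*t-[0,0,.015]),"plate end top",proj(s,m+.04*n+.006*t+[0,0,.015]))
# orange mask & wheel in the wrist and top views
for nm in("wrist","top"):
    h=cv2.cvtColor(C[nm]["img"],cv2.COLOR_BGR2HSV)
    mk=((h[...,0]>8)&(h[...,0]<22)&(h[...,1]>90)&(h[...,2]>90)).astype(np.uint8)
    k,l,st,ce=cv2.connectedComponentsWithStats(mk)
    print(nm,[(st[i].tolist(),ce[i].round().tolist()) for i in range(1,k) if st[i][4]>40])
w=C["wrist"]; h=cv2.cvtColor(w["img"],cv2.COLOR_BGR2HSV)
print(proj(w,[.4,.26,.163]))
for v in range(60,240,12): print(v,[tuple(int(a) for a in x) for x in h[v,160:360:16]])
E
```

```text
[0.40209568 0.25894529 0.24014171] [ 1.79982834e+02 -1.50719183e-02 -1.10134683e+02]
stop near top [235.82424446 173.40580957] under [236.40785142 183.08339105] plate end top [204.87728349 185.94660274]
wrist [([238, 128, 16, 88, 692], [245.0, 170.0]), ([397, 266, 27, 19, 239], [411.0, 275.0])]
top [([465, 43, 47, 87, 2846], [489.0, 86.0]), ([470, 133, 39, 15, 259], [488.0, 142.0]), ([150, 193, 31, 33, 218], [165.0, 210.0]), ([0, 211, 7, 72, 372], [3.0, 239.0]), ([75, 239, 11, 27, 122], [81.0, 252.0])]
[258.42618485 187.53431011]
60 [(14, 45, 199), (100, 27, 28), (143, 33, 31), (13, 44, 202), (130, 8, 95), (150, 8, 98), (60, 3, 97), (113, 6, 169), (120, 4, 136), (103, 13, 137), (100, 6, 133), (120, 6, 131), (120, 4, 133)]
72 [(105, 8, 133), (15, 45, 200), (13, 45, 200), (15, 31, 132), (0, 3, 97), (90, 3, 99), (100, 15, 100), (120, 2, 137), (108, 9, 135), (120, 7, 139), (105, 4, 134), (90, 6, 135), (108, 9, 136)]
84 [(105, 3, 161), (130, 5, 161), (98, 6, 158), (135, 3, 162), (105, 11, 97), (110, 8, 95), (110, 8, 98), (135, 5, 95), (120, 4, 137), (102, 9, 138), (108, 9, 136), (111, 13,
[... 1643 characters left out ...]
3, 121, 116), (19, 22, 127), (27, 20, 128), (21, 14, 126), (113, 6, 161), (102, 8, 164), (90, 5, 167), (120, 6, 168)]
204 [(105, 3, 169), (90, 5, 103), (105, 15, 70), (120, 4, 67), (135, 8, 62), (13, 113, 117), (13, 26, 139), (13, 23, 133), (113, 6, 162), (105, 6, 163), (105, 6, 163), (98, 6, 162), (105, 6, 167)]
216 [(100, 9, 173), (120, 4, 67), (45, 8, 64), (90, 12, 65), (120, 8, 66), (60, 4, 63), (20, 24, 157), (20, 25, 155), (98, 6, 163), (102, 8, 163), (105, 6, 163), (113, 6, 163), (90, 5, 160)]
228 [(96, 9, 140), (0, 8, 67), (130, 12, 65), (130, 12, 64), (150, 12, 64), (150, 4, 65), (23, 19, 172), (19, 24, 180), (110, 5, 163), (120, 3, 160), (120, 5, 159), (110, 9, 162), (100, 9, 169)]
```

```bash
python3 - <<'E'
from h import *
import pickle
C=pickle.load(open("c4.pkl","rb")); w=C["wrist"]; im=cv2.GaussianBlur(w["img"],(3,3),0); h=cv2.cvtColor(im,cv2.COLOR_BGR2HSV).astype(int)
mk=((h[...,0]>6)&(h[...,0]<32)&(h[...,1]>14)&(h[...,1]<70)&(h[...,2]>45)); mk[:,:230]=0; mk[:,320:]=0
mk=cv2.morphologyEx(mk.astype(np.uint8),cv2.MORPH_OPEN,np.ones((3,3)))
f=192/np.tan(np.radians(w["vfov"]/2))
for v in range(126,300,6):
    x=np.where(mk[v])[0]
    if len(x): 
        wd=x[-1]-x[0]+1; print(v,x[0],x[-1],len(x),"depth",round(f*.04/wd,3))
s=C["side"]; g=s["img"].mean(2).round().astype(int)
for v in range(166,190,2): print(v,g[v,224:246])
E
```

```text
132 254 287 34 depth 0.323
138 253 288 36 depth 0.305
144 253 289 37 depth 0.297
150 252 289 38 depth 0.289
156 252 289 38 depth 0.289
162 251 289 39 depth 0.282
168 250 289 40 depth 0.275
174 250 288 39 depth 0.282
180 249 288 40 depth 0.275
186 248 288 41 depth 0.268
192 248 287 40 depth 0.275
198 247 287 41 depth 0.268
204 247 286 40 depth 0.275
210 246 285 40 depth 0.275
216 245 284 40 depth 0.275
222 245 283 39 depth 0.282
228 244 282 39 depth 0.282
234 244 281 38 depth 0.289
240 243 280 38 depth 0.289
246 243 278 36 depth 0.305
166 [166 166 167 167 167 167 164 153 135 121 124 124 119 115 113 112 113 116
 124 135 142 154]
168 [166 166 166 167 168 167 164 150 126 111 113 112 112 114 117 124 131 142
 155 164 168 171]
170 [165 167 168 167 168 168 168 159 139 120 115 117 123 133 145 156 165 167
 170 170 172 172]
172 [165 167 167 168 169 169 167 162 153 150 154 161 161 164 169 169 170 171
 169 171 171 170]
174 [160 166 169 169 170 170 171 170 167 164 174 185 180 176 171 171 171 171
 171 169 171 171]
176 [162 172 176 180 182 186 190 191 187 183 183 184 179 176 172 171 171 169
 171 170 171 171]
178 [188 190 190 192 190 186 185 183 181 178 178 178 177 174 173 171 171 172
 170 171 171 170]
180 [187 184 180 178 178 177 176 175 175 176 175 177 178 174 172 171 170 171
 170 171 170 169]
182 [175 174 174 175 174 175 175 175 175 176 177 180 180 173 170 170 168 169
 169 169 168 169]
184 [174 173 175 175 176 177 177 176 178 174 171 171 170 170 169 167 168 168
 167 168 167 168]
186 [171 171 173 169 167 173 171 168 169 168 167 167 167 167 168 168 168 167
 166 166 166 166]
188 [133 126 126 138 156 167 167 166 169 167 167 166 167 167 167 167 166 167
 166 167 165 165]
```

```bash
python3 - <<'E'
from h import *
import pickle
C=pickle.load(open("c4.pkl","rb")); w=C["wrist"]
m=[onz(w,(a+b)/2,v,.163) for v,a,b in[(168,250,289),(186,248,288),(204,247,286),(222,245,283)]]
print(np.array(m).round(4)); d=m[2]-m[0]; print("roll dir yaw(204-168)",np.degrees(np.arctan2(d[1],d[0])))
t0=cv2.imread("pics/top0.png"); h=cv2.cvtColor(t0,cv2.COLOR_BGR2HSV).astype(int)
mk=((h[...,0]>6)&(h[...,0]<34)&(h[...,1]>12)&(h[...,1]<85)).astype(np.uint8); mk[:185]=0;mk[230:]=0;mk[:,:125]=0;mk[:,190:]=0
k,l,st,ce=cv2.connectedComponentsWithStats(mk); i=1+np.argmax(st[1:,4]); print(st[i],ce[i])
ys,xs=np.where(l==i); ct=C["top"]
for z in(.1,):
  P=np.array([onz(ct,x,y,z)[:2] for x,y in zip(xs,ys)])
  for yw in(65,70,75):
    r=np.array([np.cos(np.radians(yw)),np.sin(np.radians(yw))]); q=P@r; print(yw,q.min(),q.max(),np.ptp(q),(q.min()+q.max())/2)
  print(cv2.minAreaRect(P.astype(np.float32)*1000))
for v in range(192,226): print(v,"".join("#" if a else "." for a in mk[v,128:188]))
s0=cv2.imread("pics/side0.png"); g=s0.mean(2)
for v in range(240,325,3): print(v,"".join("@" if a<60 else "+" if a<100 else "." for a in g[v,325:385]))
E
```

```text
[[0.3838 0.2457 0.163 ]
 [0.3909 0.2617 0.163 ]
 [0.3983 0.2784 0.163 ]
 [0.407  0.2953 0.163 ]]
roll dir yaw(204-168) 65.9746280259698
[132 190  51  37 450] [155.66444444 206.85555556]
65 0.337903018935555 0.49689174996668883 0.1589887310311338 0.41739738445112196
70 0.3128846767956989 0.4746393203499065 0.1617546435542076 0.3937619985728027
75 0.28548509334049427 0.4490772372741996 0.16359214393370536 0.36728116530734695
((397.8075256347656, 275.1328430175781), (159.39447021484375, 71.234130859375), 63.818519592285156)
192 ........##.......#....##....................................
193 .........#..#...##......##..................................
194 ........##..#...###.......###...............................
195 ........###..##.#####.......###.............................
196 ......#########.#.#####.......###...........................
197 ......#.#####.######.####.......###.........................
198 .....##..#.##.#..#.###.####.......###.......................
199 .....#######....##.##.#######.......###.....................
200 ....##.##...#..#.#..#......####.......###........
[... 2821 characters left out ...]
..++@@@++@@@@+....................................
297 .+++++++....+++@@@@@@@@+....................................
300 .++++++++....++@@@@@@@++....................................
303 .++++++++.....++@@@@@@+.....................................
306 .+++++++++.+++++++@@@+++....................................
309 .+++++++++++++++++++++++++++................................
312 .+++++++++++++++++++++++++..................................
315 .+++++++++++.+..............................................
318 .+++++++++++++++............................................
321 ..++++++++++++..............................................
324 ..+++++++++++...............................................
```

```bash
python3 - <<'E'
from h import *
import pickle
C=pickle.load(open("c4.pkl","rb")); s=C["side"]; w=C["wrist"]
a=np.array([np.cos(np.radians(-25)),np.sin(np.radians(-25)),0]); r=np.array([-a[1],a[0],0])
F=onz(s,342.3,281.5,.088); print("face",F,"C=",F-.02*a)
s0=cv2.imread("pics/side0.png"); g=s0.mean(2)
mk=(g<62).astype(np.uint8); mk[:254]=0; mk[308:]=0; mk[:,:334]=0; mk[:,352:]=0
cn=max(cv2.findContours(mk,cv2.RETR_EXTERNAL,cv2.CHAIN_APPROX_NONE)[0],key=len); e=cv2.fitEllipse(cv2.convexHull(cn)); print(e)
F=onz(s,*e[0],.088); c0=F-.02*a; print("C ellipse",F,c0)
for v,x0,x1 in[(168,250,289),(186,248,288),(192,247.7,287.5),(198,247,287),(204,247,286)]:
  p=onz(w,(x0+x1)/2,v,.163); print(v,"axial coord vs C:",a@(p-c0),"along",r@(p-c0))
# predict the top cam: wheel rim extremes for c0
t=C["top"]
print([proj(t,c0+r*k*.075).round(1)-[128,0] for k in(1,-1)], [proj(t,c0+[0,0,.075]+a*k).round(1)-[128,0] for k in(-.02,.02)])
# predicted wrist edge widths
for th in(-60,-40,-20,0,20,40): 
  q=[proj(w,c0+k*a+.075*(np.sin(np.radians(th))*r+np.cos(np.radians(th))*np.array([0,0,1]))).round(1) for k in(-.02,.02)]; print(th,q)
E
```

```text
face [0.41732953 0.27823148 0.088     ] C= [0.39920337 0.28668384 0.088     ]
((342.22161865234375, 281.4126281738281), (10.093514442443848, 51.05432891845703), 176.15542602539062)
C ellipse [0.4173332  0.27791949 0.088     ] [0.39920704 0.28637185 0.088     ]
168 axial coord vs C: 0.003202757807285725 along -0.043365617349332655
186 axial coord vs C: 0.0029047744707885385 along -0.025849662219122514
192 axial coord vs C: 0.0027072256693516485 along -0.01986465230239126
198 axial coord vs C: 0.0026995073289473627 along -0.01378371890678247
204 axial coord vs C: 0.0025948105359645825 along -0.007629467633135902
[array([  4.7, 196.6]), array([ 46. , 216.1])] [array([ 16.6, 210. ]), array([ 22.6, 198.3])]
-60 [array([291.9, 142.1]), array([253.8, 138.8])]
-40 [array([292.4, 161.5]), array([252.2, 158.1])]
-20 [array([291.3, 186.8]), array([250.2, 183.5])]
0 [array([288.7, 213.1]), array([248. , 209.9])]
20 [array([285.2, 234.8]), array([246.3, 231.8])]
40 [array([281.6, 248.2]), array([245.1, 245.5])]
```

Side and top views agree on the wheel centre, about (0.402, 0.285), with its axis at yaw ≈ −25°. Next I'll align and descend.

>>> play_rows:
  steps:
    - [[0,0,0,0.09],[-0.008,0.004,0,0],[-0.008,0.004,0,0],[-0.007,0.003,0,0],[0,0,0.02,0]]
  gripper: 0.085
  squeeze: 100

```text
time: 17.55
ee_pos: [0.4025, 0.2864, 0.2229]
tcp_rot: [-179.9, 0.2, -115.0]
wrist_force: [0.9, -0.0, 1.2]
opening: 0.0847
grasp_force: 0.0
```

>>> play_rows:
  steps:
    - [[0,0,0.03,0],[0,0,0.025,0],[0,0,0.02,0],[0,0,0.012,0],[0,0,0.01,0]]

```text
time: 17.97
ee_pos: [0.4013, 0.2843, 0.1222]
tcp_rot: [180.0, -0.1, -115.0]
wrist_force: [-0.4, 0.5, 0.3]
opening: 0.0851
grasp_force: 0.0
```

>>> play_rows:
  steps:
    - [[0,0,0.01,0],[0,0,0.01,0],[0,0,0.008,0],[0,0,0.005,0],[0,0,0.002,0]]

```text
time: 18.38
ee_pos: [0.4015, 0.2838, 0.0878]
tcp_rot: [180.0, -0.0, -115.1]
wrist_force: [-1.1, 0.5, -0.2]
opening: 0.0854
grasp_force: 0.0
```

>>> play_rows:
  steps:
    - [[0,0,0,0],[0,0,0,0],[0,0,0,0],[0,0,0,0],[0,0,0,0]]
  gripper: 0.0

```text
time: 18.8
ee_pos: [0.4018, 0.284, 0.0892]
tcp_rot: [-180.0, 0.1, -115.1]
wrist_force: [-1.8, -1.6, 5.4]
opening: 0.0389
grasp_force: 101.2
```

>>> play_rows:
  steps:
    - [[0,0,0,0],[0,0,0,0],[0,0,0,0],[0,0,0,0],[0,0,0,0]]

```text
time: 19.22
ee_pos: [0.4018, 0.284, 0.0892]
tcp_rot: [-180.0, 0.1, -115.1]
wrist_force: [-1.6, -1.3, 5.1]
opening: 0.0392
grasp_force: 101.2
```

```bash
python3 - <<'E'
from h import *
from workcell import bot
import pickle
o=bot.get_obs(); print(o["ee_pos"],o["tcp_rot"],o["opening"],o["grasp_force"],o["wrist_force"],o["torque"])
s=bot.camera("side"); g=s["img"].mean(2)
for v in range(240,318,3): print(v,"".join("@" if a<60 else "+" if a<100 else "." for a in g[v,325:385]))
E
```

```text
[0.40183636 0.28401563 0.08921028] [-1.79969215e+02  5.13918404e-02 -1.15073920e+02] 0.03919078580244851 101.17771264158364 [-1.63289114 -1.31501978  5.11639988] [-0.13370955  0.26055527 -0.02950882]
240 ..+++++.+.....++@@@+@@@@@@@@@@@@@@@@@@@@@@@@@@@@@@@+++......
243 ...++@@+++.......++@@@+@@@@@@@@@@@@@@@@@@@@@@@@+++++++..++@@
246 ....++@@+++.......+@@@@@@@@@@@@@++@@@@@@@@@@+++..+@@@+++++@@
249 .....++@+++......+@@@@@@@@@@@@@@@@@@@@@@@@++...+@@@@@@@@@@++
252 ......++@@++..++@@@@@@@@@+@+++++++++++@@@@@+++@@@@@@@@@@++..
255 ........++@@@@@@@@@@@@@@+++...+++++..++@@@@@@@@@@@@@@@++....
258 .........++@@@@@@@@@@++.............++@@@@@@@@@@@@@@++......
261 ...........++@@@@@@+++................++++@++...............
264 ..........+++@@@@+........................+.................
267 ........++++@@@@+....+......................................
270 .......+++++@@@@++.+++......................................
273 .....+++++++@@++++++@@+.....................................
276 ....++++++++@@+@@@@+@@+.....................................
279 ...+++++.+++@@+@@@@+@@+.....................................
282 .+++++++..++@@@@@@@@+@+.....................................
285 +++++++++++++@@+@@@++@@+....................................
288 ++++++++...++@@+@@@+@@@+....................................
291 +++++++++++++@@@++++@@@+....................................
294 ++++++++++.+++@@@++@@@@+....................................
297 ++++++++++.+++@@@@@@@@@+....................................
300 ++++++++++..+++@@@@@@@@+....................................
303 ++++++++++++++++@@@@@@+.....................................
306 +++++++++++++++++@@@@+++....................................
309 ++++++++++++++++++++++++++++................................
312 +++++++++++++++++++++++++++.................................
315 +++++++++++++++.............................................
```

The wheel is gripped (opening 39 mm, 101 N). I'll lift it and carry it round to in front of the fitted arm.

>>> play_rows:
  steps:
    - [[0,0,-0.005,0],[0,0,-0.012,0],[0,0,-0.02,0],[0,0,-0.025,0],[0,0,-0.015,0]]

```text
time: 19.68
ee_pos: [0.4018, 0.284, 0.168]
tcp_rot: [-180.0, 0.1, -115.1]
wrist_force: [-0.3, 0.5, -6.1]
opening: 0.0387
grasp_force: 101.8
```

>>> play_rows:
  steps:
    - [[0.01,-0.003,0,0],[0.02,-0.005,0,0],[0.025,-0.007,0,0],[0.025,-0.007,0,0],[0.025,-0.007,0,0]]

```text
time: 20.1
ee_pos: [0.3824, 0.1749, 0.1645]
tcp_rot: [179.9, -0.1, -115.0]
wrist_force: [-0.5, 0.2, -4.9]
opening: 0.0385
grasp_force: 101.4
```

>>> play_rows:
  steps:
    - [[0.025,-0.007,0,0],[0.025,-0.007,0,0],[0.015,-0.004,0,0],[0.01,-0.002,0,0],[0,0,0,0]]

```text
time: 20.52
ee_pos: [0.369, 0.0984, 0.1651]
tcp_rot: [180.0, -0.0, -115.2]
wrist_force: [-1.3, 0.7, -5.7]
opening: 0.0386
grasp_force: 101.5
```

>>> play_rows:
  steps:
    - [[0,0,0,-0.112],[0,0,0,-0.112],[0,0,0,-0.112],[0,0,0,-0.112],[0,0,0,-0.112]]

```text
time: 20.93
ee_pos: [0.3697, 0.1006, 0.165]
tcp_rot: [180.0, 0.0, -82.6]
wrist_force: [0.4, -0.3, -5.1]
opening: 0.0389
grasp_force: 101.7
```

>>> play_rows:
  steps:
    - [[0.01,0,0,0],[0.02,0,0,0],[0.03,0,0,0],[0.03,0,0,0],[0.03,0,0,0]]

```text
time: 21.35
ee_pos: [0.3844, -0.0195, 0.1651]
tcp_rot: [180.0, 0.0, -82.9]
wrist_force: [1.4, -0.2, -5.5]
opening: 0.0388
grasp_force: 101.5
```

>>> play_rows:
  steps:
    - [[0.03,-0.002,0,0],[0.03,-0.002,0,0],[0.03,-0.002,0,0],[0.03,-0.002,0,0],[0.03,-0.002,0,0]]

```text
time: 21.77
ee_pos: [0.413, -0.1677, 0.1649]
tcp_rot: [180.0, 0.0, -83.0]
wrist_force: [0.7, 0.9, -5.0]
opening: 0.039
grasp_force: 101.6
```

>>> play_rows:
  steps:
    - [[0.015,-0.002,0,0],[0.01,-0.002,0,0],[0,0,0,0],[0,0,0,0],[0,0,0,0]]

```text
time: 22.18
ee_pos: [0.4197, -0.19, 0.1652]
tcp_rot: [180.0, 0.0, -82.9]
wrist_force: [0.8, 0.1, -5.2]
opening: 0.0389
grasp_force: 101.5
```

>>> play_rows:
  steps:
    - [[0.002,0,0.003,0],[0.002,0,0.003,0],[0,0,0.0015,0],[0,0,0,0],[0,0,0,0]]

```text
time: 22.6
ee_pos: [0.42, -0.1947, 0.1578]
tcp_rot: [180.0, 0.0, -83.0]
wrist_force: [0.4, 0.3, -5.9]
opening: 0.0387
grasp_force: 101.5
```

```bash
python3 - <<'E'
from h import *
from workcell import bot
o=bot.get_obs(); ee=o["ee_pos"]; print(ee,o["tcp_rot"])
s=bot.camera("side"); g=s["img"].mean(2)
y=np.radians(o["tcp_rot"][2]); ty=np.array([np.sin(y),-np.cos(y),0]); tx=np.array([np.cos(y),np.sin(y),0])
Cw=ee-.0011*tx-[0,0,.0012]; a=-ty; print("C",Cw,"axis yaw",np.degrees(np.arctan2(a[1],a[0])))
p=proj(s,Cw+.02*a); print("pred face c",p,"bore top/bot",proj(s,Cw+.02*a+[0,0,.0255]),proj(s,Cw+.02*a-[0,0,.0255]))
n=np.array([.992,.1253,0]); t=np.array([-.1253,.992,0]); m=np.array([.5776,-.1732,.154])
print("stop top corners",proj(s,m-.07*n+.006*t+[0,0,.020]),proj(s,m-.07*n-.006*t+[0,0,.020]),"bot",proj(s,m-.07*n+.006*t+[0,0,-.017]))
x,yv=int(p[0]),int(p[1])
for v in range(yv-36,yv+36,2): print(v,"".join("@" if q<60 else "+" if q<100 else "-" if q<135 else "." if q<172 else " " for q in g[v,x-50:x+32]))
print(x-50)
E
```

```text
[ 0.42001198 -0.19471985  0.15776848] [ 1.79988477e+02  1.02535327e-02 -8.29745774e+01]
C [ 0.41987744 -0.19362811  0.15656848] axis yaw 7.02542258799856
pred face c [253.16428002 171.78421663] bore top/bot [252.98923584 165.15674873] [253.33492779 178.24522932]
stop top corners [235.91911528 174.3452141 ] [234.06219089 172.72245947] bot [236.49991728 183.98822097]
135 ++++++++++++++++++++++++++++++------+-------++++++@@@@+@@+@@@@@+++@@@@++++--....--
137 +++++++++++++++++++-----------------++-++-----+@@@+@@@@@+@@@@@@++@@@@@++-... ....-
139 +++++-----..------------------------+++++++-.-+@@@@@@@+@@++@@@@@@@@@@++-.. .......
141 ............------------------------++@@@++---+@@@@@@+++--+@@@@@@@@@@++-..........
143 .............------------------------++@@++---+@@@@@@+-...-+@@@@@@@@@++-..........
145 .............--------------------------+@@++-++@@@@@++-....-+@@@@++++--...........
147 ...............---------------------...-+@@+++@@@@@++-.....-++@@++-...............
149 .................-------------------...-++@@@+@@@@++--.......---++--..............
151 ....................------------
[... 1703 characters left out ...]

191        .....-------------.................----------------+---....................
193   .....---------------.......................---------------......................
195 ..--------------...............................----------.........................
197 ---------.-.......................................--..............................
199 ----........ .. ..................................................................
201 ......      ..... ................................................................
203 .          .......................................................................
205           . ......................................................................
203
```

>>> play_rows:
  steps:
    - [[0,-0.008,0,0],[0,-0.012,0,0],[0,-0.012,0,0],[0,-0.01,0,0],[0,-0.006,0,0]]

```text
time: 23.07
ee_pos: [0.4695, -0.1888, 0.1575]
tcp_rot: [180.0, 0.0, -82.9]
wrist_force: [-0.7, 0.6, -5.6]
opening: 0.0389
grasp_force: 101.9
```

>>> play_rows:
  steps:
    - [[0,-0.006,0,0],[0,-0.006,0,0],[0,-0.006,0,0],[0,-0.006,0,0],[0,-0.006,0,0]]

```text
time: 23.48
ee_pos: [0.4981, -0.1854, 0.1579]
tcp_rot: [180.0, -0.0, -83.0]
wrist_force: [-0.5, 0.3, -5.6]
opening: 0.0389
grasp_force: 101.9
```

>>> play_rows:
  steps:
    - [[0,-0.005,0,0],[0,-0.006,0,0],[0,-0.006,0,0],[0,-0.006,0,0],[0,-0.006,0,0]]

```text
time: 23.9
ee_pos: [0.5269, -0.1818, 0.1579]
tcp_rot: [-180.0, -0.0, -83.0]
wrist_force: [-0.3, -0.2, -4.6]
opening: 0.0389
grasp_force: 101.9
```

>>> play_rows:
  steps:
    - [[0,-0.008,0,0],[0,-0.008,0,0],[0,-0.008,0,0],[0,-0.006,0,0],[0,-0.004,0,0]]

```text
time: 24.32
ee_pos: [0.561, -0.1776, 0.1576]
tcp_rot: [180.0, 0.0, -83.0]
wrist_force: [-1.4, -0.1, -5.5]
opening: 0.039
grasp_force: 102.0
```

>>> play_rows:
  steps:
    - [[0,-0.006,0,0],[0,-0.005,0,0],[0,-0.003,0,0],[0,0,0,0],[0,0,0,0]]

```text
time: 24.73
ee_pos: [0.5739, -0.176, 0.1578]
tcp_rot: [180.0, 0.0, -83.0]
wrist_force: [0.6, -0.7, -5.4]
opening: 0.0389
grasp_force: 102.0
```

>>> play_rows:
  steps:
    - [[0,0,0.003,0],[0,0,0.003,0],[0,0,0.002,0],[0,0,0.001,0],[0,0,0,0]]

```text
time: 25.15
ee_pos: [0.5737, -0.176, 0.1485]
tcp_rot: [180.0, 0.0, -83.0]
wrist_force: [-0.3, -0.1, -5.5]
opening: 0.0389
grasp_force: 102.0
```

>>> play_rows:
  steps:
    - [[0,0,0.001,0],[0,0,0.001,0],[0,0,0.001,0],[0,0,0,0],[0,0,0,0]]

```text
time: 25.57
ee_pos: [0.574, -0.176, 0.1459]
tcp_rot: [180.0, 0.0, -83.0]
wrist_force: [0.6, -0.2, -5.0]
opening: 0.039
grasp_force: 102.1
```

>>> play_rows:
  steps:
    - [[0,0,0.001,0],[0,0,0.001,0],[0,0,0,0],[0,0,0,0],[0,0,0,0]]

```text
time: 25.98
ee_pos: [0.5741, -0.1761, 0.1449]
tcp_rot: [-179.9, -0.0, -83.0]
wrist_force: [-4.7, 0.6, 7.5]
opening: 0.0389
grasp_force: 103.4
```

>>> play_rows:
  steps:
    - [[0,0,0.0005,0],[0,0,0.0005,0],[0,0,0,0],[0,0,0,0],[0,0,0,0]]

```text
time: 26.4
ee_pos: [0.5741, -0.1762, 0.1447]
tcp_rot: [-179.9, -0.1, -83.0]
wrist_force: [-6.1, -0.1, 11.1]
opening: 0.039
grasp_force: 103.7
```

>>> play_rows:
  steps:
    - [[0,0,-0.001,0],[0,0,-0.0005,0],[0,0,0,0],[0,0,0,0],[0,0,0,0]]

```text
time: 26.82
ee_pos: [0.5741, -0.1761, 0.1449]
tcp_rot: [-180.0, -0.0, -83.0]
wrist_force: [-3.1, 0.3, 6.5]
opening: 0.039
grasp_force: 103.4
```

>>> play_rows:
  steps:
    - [[0,0,0,0],[0,0,0,0],[0,0,0,0],[0,0,0,0],[0,0,0,0]]
  gripper: 0.065

```text
time: 27.23
ee_pos: [0.574, -0.176, 0.1441]
tcp_rot: [180.0, 0.0, -83.0]
wrist_force: [0.3, 0.0, 0.3]
opening: 0.0648
grasp_force: 0.0
```

>>> play_rows:
  steps:
    - [[0,0,-0.005,0],[0,0,-0.01,0],[0,0,-0.015,0],[0,0,-0.025,0],[0,0,-0.03,0]]

```text
time: 27.65
ee_pos: [0.5734, -0.1758, 0.23]
tcp_rot: [179.9, 0.0, -83.0]
wrist_force: [-0.1, -0.2, 0.3]
opening: 0.065
grasp_force: 0.0
```

>>> play_rows:
  steps:
    - [[0,0,-0.03,0],[0,0.02,-0.02,0],[0,0.03,0,0],[0,0.03,0,0],[0,0.03,0,0]]

```text
time: 28.07
ee_pos: [0.4639, -0.1895, 0.2806]
tcp_rot: [-179.9, -0.0, -83.0]
wrist_force: [-0.8, 0.0, 0.2]
opening: 0.0649
grasp_force: 0.0
```

>>> play_rows:
  steps:
    - [[0,0.03,0,0],[0,0.03,0,0],[0,0.03,0,0],[0,0,0,0],[0,0,0,0]]

```text
time: 28.48
ee_pos: [0.3747, -0.2007, 0.2812]
tcp_rot: [-179.8, -0.1, -83.1]
wrist_force: [-0.3, -1.2, 0.4]
opening: 0.065
grasp_force: 0.0
```

```bash
python3 - <<'E'
from h import *
from workcell import bot
o=bot.get_obs(); print(o["ee_pos"],o["wrist_force"])
s=bot.camera("side"); g=s["img"].mean(2)
n=np.array([.992,.1253,0]); t=np.array([-.1253,.992,0]); m=np.array([.5776,-.1732,.154]); Cw=m-.004*n-[0,0,.01]
p=proj(s,Cw+.02*n); print("pred +x face centre",p,"rim top",proj(s,Cw+[0,0,.075]),"rim bottom",proj(s,Cw-[0,0,.075]),"stop",proj(s,m-.07*n+[0,0,.02]))
for v in range(140,216,2): print(v,"".join("@" if q<60 else "+" if q<100 else "-" if q<135 else "." if q<172 else " " for q in g[v,180:262]))
E
```

```text
[ 0.3747321  -0.20072276  0.28121458] [-0.33613064 -1.18477057  0.39954068]
pred +x face centre [211.8392418  189.69338762] rim top [215.47023782 167.37331589] rim bottom [219.33740185 206.5032254 ] stop [234.98722997 173.53084535]
140 @@@@@@@++++++++++++++++-----....................---------------.........----......
142 @@@@@@@@@@++++----...............................----------------.....--+++++-....
144 @@@@@@@@@@@+--....................................----------------------+++++-....
146 @@@@@@@@@@@@@+-....................................----------------...--+++++-....
148 @+++@+@@@@@@@@@+--................................------------------.---+++++-....
150 +++-++++@@@@@@@@@++-...........................----..--------.......----+++++-....
152 ---.--++@+@@@@@@@@@@+-..........................---..-----....... ...-----++--....
154 -----++++@++@@@@@@@@@@++-.........................-------..... .. ....--------....
156 ...--++++++++@@@@@@@@@@@++-...........................---... . .......--------....
158 ---------+++++@@@@@@@@@@@@@+-...........................--..........----------...
[... 1737 characters left out ...]
....
200 .....              ..----------+@@@@@@@@@+-.......................................
202 .....               .......-----++@@@@@@@+--........-.............................
204 ......                   ...-----+@@@@@@++-----------.............................
206  .....                 .  ...-----+++@@+++----------........................... ..
208 ......                 ...  ..------+++++--------.................................
210 .......                 .    ...---------------...................................
212 .......                  ..   ....--------........................................
214 .......                   . .   ....-........................................ ....
```

The wheel hangs on the bar where predicted: hub centre at about (212,189), predicted (211.8,189.7), and the tool is clear. I'll hand the job in.

>>> play_rows:
  steps:
    - [[0,0,0,0],[0,0,0,0],[0,0,0,0],[0,0,0,0],[0,0,0,0]]

```text
time: 28.95
ee_pos: [0.3758, -0.2003, 0.2791]
tcp_rot: [180.0, 0.0, -83.0]
wrist_force: [-0.2, -0.2, -0.1]
opening: 0.0649
grasp_force: 0.0
```

```bash
python3 -c "
from workcell import bot
print(bot.job_done())"
```

```text
the job is handed in; nothing more can be done
None
```

The hanger arm is fitted in the empty post's top two slots and pressed home, and the wheel from the cradle hangs on it; the job was handed in at about 29 s of the 72 s, and the hand-in gave no verdict.

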